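# Pack the ring-maker's kit tray in layers

## Task

Pack the wooden kit tray on the jeweller's bench: first stand the smaller of the two round metal tins flat in the tray's square well, then lay the square steel mandrel over it, across the two notched rests, so that it lies level in both notches. The mandrel may point either way; set both things down, do not drop them, and let go.

Things in the scene. Friction and masses are not known exactly. Their poses are not given: they have to be found in the camera images.
- tin_mid (a point): Small closed round metal tin, 44 mm diameter, 34 mm high, 60-140 g, upright on the bench; grip across its diameter. The point is its centre, 17 mm above its underside; z up. Beside it, in any order, stand a wide metal tin (76 mm diameter, 22 mm high) and a amber glass jar with black cap (48 mm high), not needed. At the start there is more finger room along world x than y.
- mandrel_mid (a point): Square steel mandrel with dark wooden handle, lying on the bench, 0.3-0.5 kg. The point: middle of the thick shaft, near its balance point, 9 mm above its underside; grip there across its 18 mm width (its x). y runs along it to the tip, z up. Shaft 18 mm square, y = -80 to 80 mm; tip 13 mm square to 116; handle 18 mm square to -170. A flat dark file with pale handle nearby is not needed.
- case_well (a point): Pale wooden kit tray, fixed (place and yaw vary). The point: centre of the well floor, 10 mm above the bench; z up. Well 100 x 100 mm inside. At x = -50 and 50 mm low rims, 8 mm thick, 8 mm above the floor; at y = -50 and 50 mm the two upright rests, 12 mm thick. On its +x side (x = 58 to 98 mm) a strip with four small punches, under 25 mm above the bench.
- case_rests (a point): Same tray, same axes: the point midway between the notch bottoms, over the well's centre, 62 mm above the bench, 52 mm above the well floor. Notches centred at x = 0, y = -56 and 56 mm, 44 mm wide along x, flat-bottomed, cheeks 16 mm high. The mandrel lies in them along y, either way round, its middle about over the well, its underside 18 mm above the tin's top.
Things that resemble listed ones, but are neither listed nor needed, are in the scene too. Leave any yellow look-alike of the part that bears tin_mid alone. Leave any pink look-alike of the part that bears case_well alone.

How it is judged:
On the way, in this order (a step that is already met when the one before it is completed fails the run):
1. the small tin stands flat in the well, let go (x of tin_mid in the frame of case_well between -0.03 and 0.03 m and y of tin_mid in the frame of case_well between -0.03 and 0.03 m and z of tin_mid in the frame of case_well between 0.012 and 0.021 m and angle between tin_mid's own z axis and vertical below 0.15 rad and contact force between tin and the fingers below 0.05 N), for 0.2 s.
2. then the mandrel lies across both notched rests, let go (x of mandrel_mid in the frame of case_rests between -0.016 and 0.016 m and y of mandrel_mid in the frame of case_rests between -0.035 and 0.035 m and z of mandrel_mid in the frame of case_rests between 0.004 and 0.014 m and angle between the y axis of mandrel_mid and the y axis of case_rests, either way round below 0.28 rad and contact force between mandrel and the fingers below 0.05 N), for 0.2 s.
At the end, for the whole second after the job is handed in: Small tin upright (8 degrees) on the well floor, centre within 30 mm of the well's along each tray axis; mandrel in both notches: middle 4-14 mm above their bottoms, within 16 mm across and 35 mm along, within 16 degrees of the tray's y axis either way round; both released, at rest (all of step 1 and all of step 2 and linear speed of each of tin, mandrel below 0.03 m/s); the robot touches nothing.
It fails at once if the tin or the mandrel is dropped (falls free faster than 0.9 m/s, a fall of about 40 mm) ((linear speed of tin above 0.9 m/s and contact force between tin and the fingers below 0.05 N) or (linear speed of mandrel above 0.9 m/s and contact force between mandrel and the fingers below 0.05 N)).
It also fails if it takes over 64 s, if anything falls off the work surface, if the arm or the gripper's body presses on something with over 40 N, if the wrist force passes 120 N, or if a joint passes its speed limit or range.

## Robot

A 6-joint arm with a two-finger parallel gripper is mounted at the origin on the work surface. World frame = base frame: x ahead of the robot, y to its left, z up, the work surface at z = 0. Lengths are in m, angles in rad, forces in N, time in s.
With the tool pointing down it reaches from about 0.25 to 0.725 m from the base axis. Payload 4 kg.
Tool frame: the origin (TCP) lies on the centre line of the jaws, within the pads' length; the fingertips stand ahead of it and the grasp point (between the pads) lies 11 mm behind it (bot.tip_extent is the z of the fingertips in the tool frame, in m); z points along the fingers, y is the direction in which the jaws open and shut (so a half turn about z gives the same grasp; the last joint's range is limited). The gripper opens to 85 mm and grips with 20 to 120 N. Pads are 22 mm wide; open, the fingers measure 114 mm over their backs; the gripper's body (76 mm by 85 mm) begins 54 mm behind the grasp point. The pads swing forward as they close: fully open they stand 13 mm farther back than shut.
Start: joints at [1.199, 0.241, 0.005, 1.335, 0, 1.571], TCP at [0.182, 0.466, 0.206] pointing down, gripper open.
Joint ranges: [-2.72, 2.72], [-1.05, 1.87], [-1.09, 1.28], [-1.99, 2.15], [-1.42, 1.44], [-3.14, 3.14]. Speed limits (rad/s): [2.79, 2.79, 3.14, 3.14, 3.14, 3.14].

## Interface

Orientations are given as a unit quaternion [x, y, z, w].
In Python, from workcell import bot gives the robot as it stands.
- The arm moves only by the shell command python3 -m jog 'ROWS'. ROWS is JSON, a list that holds one entry, the list of rows, each a list of 7 numbers: the shift along the world's x, y, z in m, then the turn, a rotation vector about the world's x, y, z in degrees, then the closure in counts, from 0 (fully open) to 255 (shut). In form: [[[tx, ty, tz, ax, ay, az, fingers], ...]]. A call has 1 to 10 rows; each row is the pose to reach, as a shift and turn from the pose commanded when the call began; what a row does not reach only later rows make up. A row lasts 1/12 s, in which the tool goes at most 41.7 mm and 7.16 degrees, less where a joint would pass 70% of its speed; a pose out of reach is approached as far as the arm can. A call with a gripper value outside its range is refused whole. The fingers move at their own pace and stop on an object; the grip force is fixed at half the most. Time passes only in rows, so rows that repeat a pose let the fingers close. It gives the time, the measured TCP pose, the force and the opening at its end, in the units of the state.
- bot.get_obs(): the state, without advancing time (a new reading comes with each control period).
- bot.camera(name): name is "side" or "top" or "wrist"; returns the picture (420x560x3 uint8, blue, green, red); there is no depth.
- bot.camera_model(name): a dict with "K" (3x3 intrinsics, pixels), "k1" (the pictures are not rectified: a ray, as slopes to the right and down, at radius r is drawn at 1 + k1 r^2 times it, then the intrinsics apply), "T" (4x4, takes a point from camera to world coordinates). Camera axes: x right, y down, z forward; pixel columns grow to the right and rows downward; lengths in m; the calibration is good to about 2 mm. A picture is of the moment at which its call begins: read the wrist's pose just before it. camera_model takes no time and is no camera call; for the wrist camera it gives the pose at the moment of the call.
- bot.job_done(): hands the job in, once; it reports no verdict.
The state is a dict: "clock": time; "joint_pos": joint angles; "joint_vel": joint speeds; "tau": joint torques, N m; "eef_pos": TCP position; "tool_rot": TCP orientation; "ft_force": force on the tool from outside, world axes, zero at the start; "ft_torque": the same for the moment, N m; "grip_width": finger opening in m.
Only numpy, scipy, OpenCV 4.12 (cv2) and the standard library are available. Lean on these libraries where they do the work, as an engineer would, in place of code of your own. Each camera call takes 0.05 s, during which the arm holds its last target. There are 200 camera calls.

## Working session

There is one attempt and no reset: what is moved stays moved. The work goes in short steps, Python scripts to look and compute and a shell command to move; the robot and the scene stay as the last step left them, time stands still between calls to the robot, and variables do not carry over. Pictures are saved under pics/ and viewed, about 8 in all and at most 12, crops included, and the job is handed in when it is done.

```bash
mkdir -p pics; ls; cat > h.py <<'E'
import numpy as np, cv2
from workcell import bot
def ray(m,u,v):
    K=np.array(m["K"]);p=np.array([(u-K[0,2])/K[0,0],(v-K[1,2])/K[1,1]]);q=p.copy()
    for _ in range(20): q=p/(1+m["k1"]*(q@q))
    T=np.array(m["T"]);return T[:3,3],T[:3,:3]@np.array([q[0],q[1],1])
def at(m,u,v,z):
    o,d=ray(m,u,v);return o+d*(z-o[2])/d[2]
def px(m,P):
    T=np.array(m["T"]);K=np.array(m["K"]);c=T[:3,:3].T@(np.array(P)-T[:3,3]);q=c[:2]/c[2]
    q=q*(1+m["k1"]*(q@q));return K[0,0]*q[0]+K[0,2],K[1,1]*q[1]+K[1,2]
E
python3 - <<'E'
from h import *
o=bot.get_obs();print(o,bot.tip_extent)
for n in("top","side"):
    im=bot.camera(n);cv2.imwrite(f"pics/{n}0.png",im);m=bot.camera_model(n);print(n,np.round(m["T"],3),np.round(m["K"],1),m["k1"])
a=cv2.imread("pics/top0.png");cv2.imwrite("pics/top0b.png",cv2.resize(a,(800,600)))
E
```

```text
pics
{'clock': 0.0, 'joint_pos': array([ 1.19902065e+00,  2.41415323e-01,  3.73431970e-03,  1.33520205e+00,
       -2.06500378e-07,  1.57080828e+00]), 'joint_vel': array([ 9.35785597e-04,  7.19614419e-04,  7.17581974e-04,  9.83087591e-05,
       -1.15271823e-03, -8.32912284e-04]), 'tau': array([-5.20483118e-04, -3.72315001e+01,  2.52409583e+01,  1.69216830e-02,
        1.08506895e-04,  2.78240151e-07]), 'eef_pos': array([0.18138758, 0.46520666, 0.2048157 ]), 'tool_rot': array([ 1.84824922e-01,  9.82770909e-01, -1.02540758e-03, -1.92725640e-04]), 'ft_force': array([ 0.53487553, -0.05645319, -0.24006396]), 'ft_torque': array([ 0.02160097,  0.01331859, -0.02642935]), 'grip_width': 0.0855417574541474} 0.008
top [[-0.006 -0.982  0.186  0.318]
 [-1.     0.008  0.011  0.088]
 [-0.012 -0.186 -0.982  1.158]
 [ 0.     0.     0.     1.   ]] [[424.9   0.  278.8]
 [  0.  424.9 208.9]
 [  0.    0.    1. ]] -0.10805632599648228
side [[ 0.956 -0.227  0.187  0.294]
 [-0.293 -0.701  0.65  -0.657]
 [-0.017 -0.676 -0.737  0.878]
 [ 0.     0.     0.     1.   ]] [[522.7   0.  278.4]
 [  0.  522.7 213.7]
 [  0.    0.    1. ]] -0.04817807995646245
```

View pics/top0b.png

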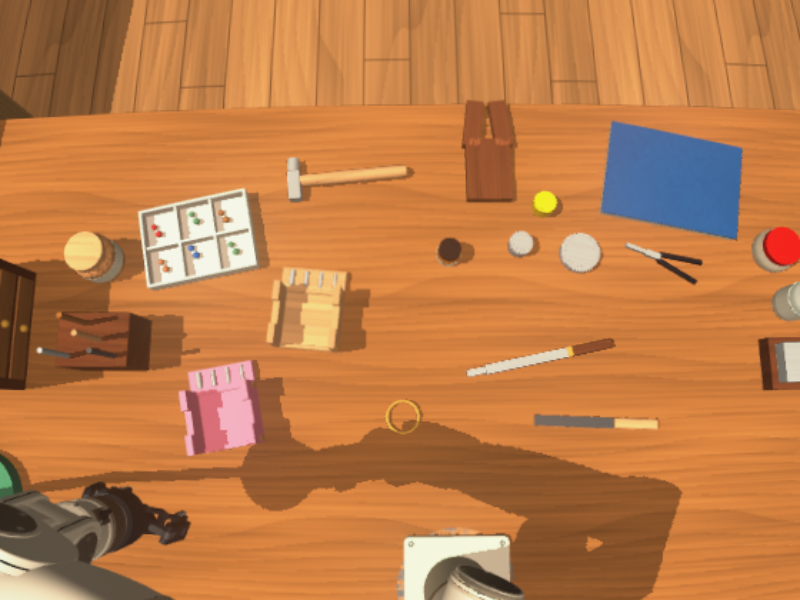

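View pics/side0.png

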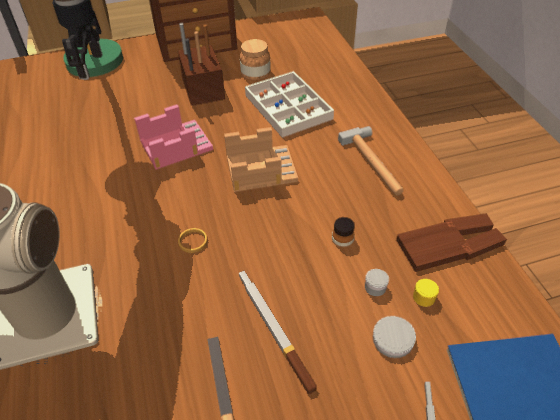

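Top picture (800x600): candidates for the small tin are the grey tin (521,243), the wide tin (580,252), the yellow look-alike (545,203) and the jar (450,250). I choose (521,243). The mandrel runs from tip (468,373) to handle (613,343), and the file at (595,422) is not it. The pale tray is at (308,309); the pink one at (222,408) is to be left alone. Next is a close crop to check.

```bash
python3 - <<'E'
import cv2,numpy as np
a=cv2.imread("pics/top0.png");s=cv2.imread("pics/side0.png")
A=cv2.resize(a[155:275,320:440],(480,480),interpolation=2) # mandrel & tins x4
B=cv2.resize(a[180:252,182:250],(272*1,288),interpolation=2)
C=cv2.resize(s[120:195,220:300],(320,300),interpolation=2)
W=np.zeros((600,800,3),np.uint8);W[:480,:480]=A;W[:288,480:752]=B;W[300:600,480:800]=C
cv2.imwrite("pics/crop1.png",W)
E
```

```text
(no output)
```

View pics/crop1.png

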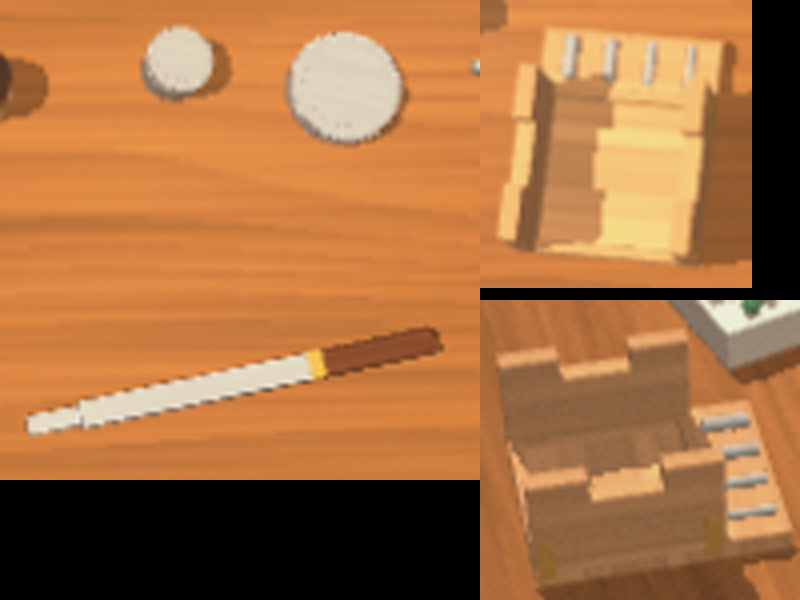

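```bash
cat >> h.py <<'E'
def fit(obs,x0):
    # obs: (model,u,v,[x,y,z tray]); returns x,y,yaw
    from scipy.optimize import least_squares
    def f(p):
        c,s=np.cos(p[2]),np.sin(p[2])
        return np.concatenate([np.subtract(px(m,[p[0]+c*q[0]-s*q[1],p[1]+s*q[0]+c*q[1],q[2]]),(u,v)) for m,u,v,q in obs])
    r=least_squares(f,x0,loss="soft_l1");return r.x,f(r.x).reshape(-1,2)
E
python3 - <<'E'
from h import *
t=bot.camera_model("top");s=bot.camera_model("side")
C=lambda x,y:(s,220+(x-480)/4,120+(y-300)/4)
B=lambda x,y:(t,182+(x-480)/4,180+y/4)
obs=[(*C(592,500),[-.022,-.062,.062]),(*C(663,490),[.022,-.062,.062]),(*C(585,474),[-.022,-.05,.062]),(*C(663,467),[.022,-.05,.062]),
(*C(566,378),[-.022,.05,.062]),(*C(628,371),[.022,.05,.062]),(*B(525,122),[.022,.062,.062]),(*B(512,188),[-.022,.062,.062])]
g=at(t,216,216,.03);print(g)
p,r=fit(obs,[g[0],g[1],0]);print("tray",p,np.degrees(p[2]));print(r.round(1))
M=lambda x,y:(320+x/4,155+y/4)
print("tin",at(t,*M(180,60),.034), "from side",at(s,376.5,274,.034))
for q in[(28,424),(82,413),(197,388.5),(312,363),(440,338)]:print(at(t,*M(*q),.018).round(4))
print("wide",at(t,*M(344,87),.022))
print("yellow",at(t,545*.7,203*.7,.034),"jar",at(t,450*.7,250*.7,.048))
E
```

```text
[0.51358091 0.27082984 0.03      ]
tray [ 0.50021474  0.2741564  -0.07006804] -4.014602836171974
[[-0.3  0.6]
 [ 0.7 -0.1]
 [ 0.5  3.7]
 [-0.4  2.3]
 [-2.4  0.8]
 [-0.2 -0.3]
 [-2.9 -1.2]
 [-1.4 -1.3]]
tin [ 0.63781565 -0.13676891  0.034     ] from side [ 0.64588721 -0.12651142  0.034     ]
[ 0.3912 -0.027   0.018 ]
[ 0.3982 -0.0634  0.018 ]
[ 0.4137 -0.1415  0.018 ]
[ 0.43   -0.2206  0.018 ]
[ 0.4458 -0.3101  0.018 ]
wide [ 0.62129064 -0.25327759  0.022     ]
yellow [ 0.71848974 -0.18720231  0.034     ] jar [0.62069411 0.00230095 0.048     ]
```

```bash
python3 -m jog '[[[0.30,-0.21,0.06,0,0,-40,0],[0.30,-0.21,0.06,0,0,-40,0],[0.30,-0.21,0.06,0,0,-40,0],[0.30,-0.21,0.06,0,0,-40,0],[0.30,-0.21,0.06,0,0,-40,0],[0.30,-0.21,0.06,0,0,-40,0],[0.30,-0.21,0.06,0,0,-40,0],[0.30,-0.21,0.06,0,0,-40,0],[0.30,-0.21,0.06,0,0,-40,0],[0.30,-0.21,0.06,0,0,-40,0]]]'
python3 - <<'E'
from h import *
import json
m=bot.camera_model("wrist");im=bot.camera("wrist");cv2.imwrite("pics/w1.png",im)
json.dump({k:np.array(v).tolist() for k,v in m.items()},open("w1.json","w"));print(np.round(m["T"],3))
cv2.imwrite("pics/w1b.png",cv2.resize(im,(800,600)))
E
```

```text
clock: 0.93
eef_pos: [0.4868, 0.2517, 0.2657]
tool_rot: [0.513, 0.858, 0.0, 0.002]
ft_force: [-0.8, 0.4, -0.9]
grip_width: 0.0854
[[ 0.881  0.453  0.138  0.453]
 [ 0.473 -0.845 -0.25   0.314]
 [ 0.003  0.285 -0.959  0.434]
 [ 0.     0.     0.     1.   ]]
```

View pics/w1b.png

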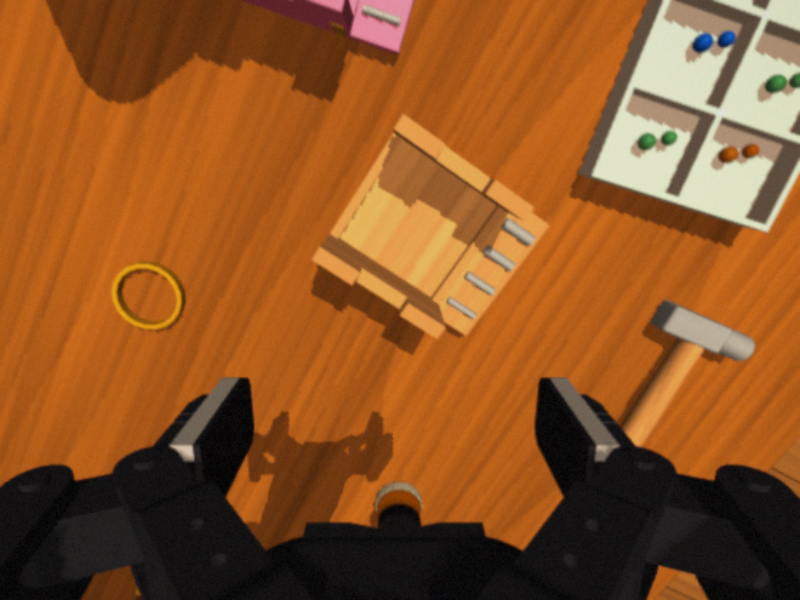

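```bash
python3 - <<'E'
import cv2
a=cv2.imread("pics/w1.png");cv2.imwrite("pics/w1c.png",cv2.resize(a[75:245,215:390],None,fx=3.5,fy=3.5,interpolation=2))
E
python3 -m jog '[[[0.13,-0.34,-0.02,0,0,-28.7,0],[0.13,-0.34,-0.02,0,0,-28.7,0],[0.13,-0.34,-0.02,0,0,-28.7,0],[0.13,-0.34,-0.02,0,0,-28.7,0],[0.13,-0.34,-0.02,0,0,-28.7,0],[0.13,-0.34,-0.02,0,0,-28.7,0],[0.13,-0.34,-0.02,0,0,-28.7,0],[0.13,-0.34,-0.02,0,0,-28.7,0],[0.13,-0.34,-0.02,0,0,-28.7,0],[0.13,-0.34,-0.02,0,0,-28.7,0]]]'
python3 - <<'E'
from h import *
import json
m=bot.camera_model("wrist");im=bot.camera("wrist");cv2.imwrite("pics/w2.png",im)
json.dump({k:np.array(v).tolist() for k,v in m.items()},open("w2.json","w"));print(np.round(m["T"],3))
E
```

```text
clock: 1.82
eef_pos: [0.612, -0.0887, 0.2435]
tool_rot: [0.709, 0.705, -0.001, -0.0]
ft_force: [-0.9, -0.2, -1.1]
grip_width: 0.0852
[[ 1.    -0.005 -0.003  0.614]
 [-0.006 -0.959 -0.283 -0.018]
 [-0.001  0.283 -0.959  0.412]
 [ 0.     0.     0.     1.   ]]
```

View pics/w1c.png

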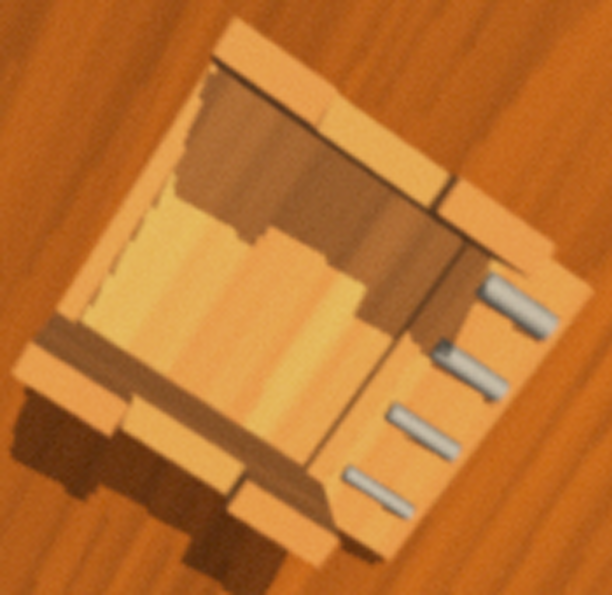

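View pics/w2.png

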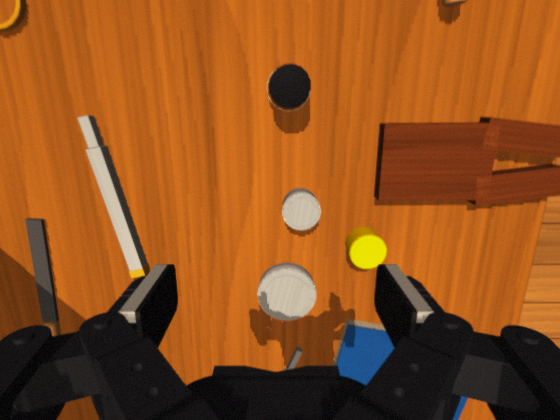

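```bash
python3 - <<'E'
from h import *
import json
w=json.load(open("w1.json"));m=json.load(open("w2.json"))
C=lambda x,y:(w,215+x/3.5,75+y/3.5)
obs=[(*C(316,130),[-.022,.05,.062]),(*C(432,208),[.022,.05,.062]),(*C(337,97),[-.022,.062,.062]),(*C(452,178),[.022,.062,.062]),
(*C(133,398),[-.022,-.05,.062]),(*C(245,470),[.022,-.05,.062]),(*C(122,427),[-.022,-.062,.062]),(*C(228,494),[.022,-.062,.062])]
p,r=fit(obs,[.5,.274,-.07]);print("tray",p,np.degrees(p[2]));print(r.round(1))
print("tin",at(m,301.5,209,.034),at(m,283,209,.034),at(m,320,209,.034),at(m,301,190,.034),at(m,301,228,.034))
print("shaft mid?",at(m,95.5,148,.018),at(m,138,273,.018))
o=bot.get_obs();print(o["eef_pos"],o["joint_pos"])
for n in("top","side"):
    k=bot.camera_model(n);print(n,px(k,[.6378,-.1368,.034]),px(k,[*at(m,301.5,209,.034)]))
E
```

```text
tray [ 0.50078662  0.27356155 -0.09618804] -5.511168807332244
[[-0.6 -0.1]
 [-0.6  1. ]
 [-0.  -0.5]
 [ 0.4  0.2]
 [ 1.  -0.5]
 [ 1.  -0.5]
 [-1.5 -0.2]
 [ 0.1  0.9]]
tin [ 0.64286751 -0.13128667  0.034     ] [ 0.62114212 -0.13116303  0.034     ] [ 0.6645848  -0.13141019  0.034     ] [ 0.64192962 -0.10836841  0.034     ] [ 0.64264157 -0.15497729  0.034     ]
shaft mid? [ 0.40395416 -0.06085168  0.018     ] [ 0.43355437 -0.22147991  0.018     ]
[ 0.61135863 -0.08592322  0.24385499] [-1.39702625e-01  4.78528484e-01  4.47270891e-01  1.54242599e+00
  1.35992795e-04  1.43467933e+00]
top (np.float64(365.0115035056391), np.float64(170.00543103868958)) (np.float64(362.93292693254205), np.float64(168.23995704518995))
side (np.float64(374.88141196213445), np.float64(279.08595229192156)) (np.float64(376.0937589063539), np.float64(276.2572199311044))
```

The crop shows the tray clearly, with notches at (385,150) and (180,445); the fit residual is about 1 px. The wrist picture shows the small tin at (301,209), between the jar (289,87) and the wide tin (287,292), with the yellow one at (367,250). The measured tin diameter is 43–46 mm, so the choice is right. Moving closer and re-measuring the tin.

```bash
python3 -m jog '[[[0.031,-0.046,-0.085,0,0,0,0],[0.031,-0.046,-0.085,0,0,0,0],[0.031,-0.046,-0.085,0,0,0,0],[0.031,-0.046,-0.085,0,0,0,0],[0.031,-0.046,-0.085,0,0,0,0],[0.031,-0.046,-0.085,0,0,0,0]]]'
python3 - <<'E'
from h import *
m=bot.camera_model("wrist");im=bot.camera("wrist");cv2.imwrite("pics/w3.png",im)
print(bot.get_obs()["eef_pos"])
print("expect",px(m,[.642,-.132,.034]))
c=cv2.HoughCircles(cv2.medianBlur(cv2.cvtColor(im,6),5),cv2.HOUGH_GRADIENT,1.2,30,param1=120,param2=25,minRadius=18,maxRadius=60)
for u,v,r in c[0][:6]:
    print(u,v,r,at(m,u,v,.034).round(4),(at(m,u+r,v,.034)-at(m,u-r,v,.034))[0].round(4))
E
```

```text
clock: 2.37
eef_pos: [0.643, -0.1282, 0.1624]
tool_rot: [0.706, 0.708, 0.001, 0.0]
ft_force: [0.0, 0.2, -0.1]
grip_width: 0.0853
[ 0.64344048 -0.12847556  0.16318347]
expect (np.float64(273.1055261699027), np.float64(194.18271736731833))
258.6 300.6 34.56 [ 0.6274 -0.2419  0.034 ] 0.0693
360.6 252.6 24.6 [ 0.7259 -0.1897  0.034 ] 0.0472
273.0 197.40001 24.720001 [ 0.6419 -0.135   0.034 ] 0.0452
257.40002 36.600002 27.0 [ 0.6295 -0.0021  0.034 ] 0.0432
401.40002 301.80002 26.880001 [ 0.7707 -0.2432  0.034 ] 0.0539
318.6 318.6 30.960001 [ 0.6883 -0.2627  0.034 ] 0.0631
```

View pics/w3.png

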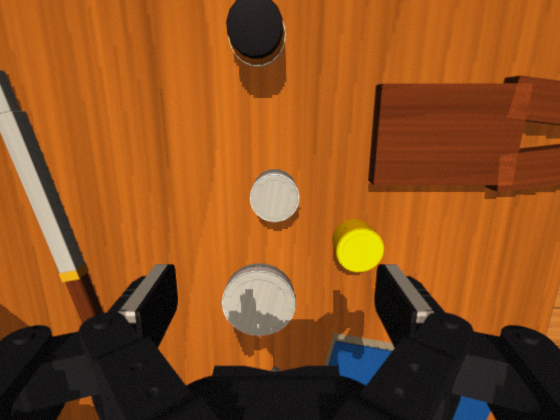

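The tin is at (273,197), now measured (0.642, -0.1345). The jaws sit around it along x, and the yellow tin at (360,250) is clear of the right finger.

```bash
python3 -m jog '[[[0,-0.003,-0.04,0,0,0,0],[0,-0.003,-0.08,0,0,0,0],[0,-0.003,-0.12,0,0,0,0],[0,-0.003,-0.14,0,0,0,0],[0,-0.003,-0.147,0,0,0,0],[0,-0.003,-0.147,0,0,0,0],[0,-0.003,-0.147,0,0,0,0]]]'
```

```text
clock: 3.0
eef_pos: [0.6445, -0.1328, 0.0163]
tool_rot: [0.707, 0.707, 0.001, 0.002]
ft_force: [0.9, -0.2, 0.7]
grip_width: 0.0854
```

```bash
python3 -m jog '[[[0,0,-0.002,0,0,0,60],[0,0,-0.002,0,0,0,110],[0,0,-0.002,0,0,0,160],[0,0,-0.002,0,0,0,200],[0,0,-0.002,0,0,0,200],[0,0,-0.002,0,0,0,200],[0,0,-0.002,0,0,0,200],[0,0,-0.002,0,0,0,200]]]'; python3 -m jog '[[[0,0,0,0,0,0,200],[0,0,0,0,0,0,200],[0,0,0.01,0,0,0,200],[0,0,0.03,0,0,0,200],[0,0,0.07,0,0,0,200],[0,0,0.11,0,0,0,200],[0,0,0.15,0,0,0,200],[0,0,0.15,0,0,0,200],[0,0,0.15,0,0,0,200]]]'; python3 -c "
from h import *
print(bot.get_obs())"
```

```text
clock: 3.67
eef_pos: [0.6425, -0.1332, 0.0116]
tool_rot: [0.707, 0.707, -0.0, -0.0]
ft_force: [0.4, 0.4, -0.1]
grip_width: 0.0182
clock: 4.42
eef_pos: [0.6453, -0.1337, 0.167]
tool_rot: [0.707, 0.707, 0.003, 0.004]
ft_force: [0.1, 0.6, -0.2]
grip_width: 0.0184
{'clock': 4.4167, 'joint_pos': array([-2.04343526e-01,  5.73701385e-01,  4.05622199e-01,  1.39336669e+00,
        3.25769669e-06,  1.36651813e+00]), 'joint_vel': array([ 0.00133908,  0.05128736, -0.08917508, -0.0201066 ,  0.00032489,
       -0.00040504]), 'tau': array([-7.50830259e-04, -5.49347091e+01,  2.70625913e+01,  1.17143739e-01,
       -4.40605163e-05, -1.72996619e-05]), 'eef_pos': array([ 0.64527445, -0.13372304,  0.1669508 ]), 'tool_rot': array([0.70712214, 0.70707596, 0.00256774, 0.00390695]), 'ft_force': array([ 0.07751071,  0.63137556, -0.23846143]), 'ft_torque': array([ 0.00137908, -0.03981317,  0.03800122]), 'grip_width': 0.018449507329476852}
```

The opening is 18 mm, so the fingers are not on the tin. Looking again.

```bash
python3 - <<'E'
from h import *
a=bot.camera("wrist");b=bot.camera("side");m=bot.camera_model("wrist")
W=np.zeros((420,800,3),np.uint8);W[:,:560]=a;W[:360,560:]=cv2.resize(b[230:350,320:400],(240,360),interpolation=2);cv2.imwrite("pics/w4.png",W)
import json;json.dump({k:np.array(v).tolist() for k,v in m.items()},open("w4.json","w"))
print(bot.get_obs()["eef_pos"],px(m,[.642,-.1345,.034]))
E
```

```text
[ 0.64242078 -0.13311777  0.16196462] (np.float64(273.9082371649357), np.float64(191.7344039058798))
```

View pics/w4.png

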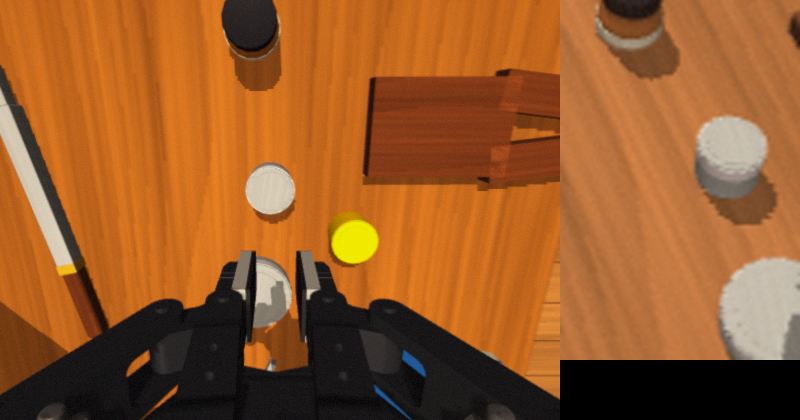

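```bash
python3 - <<'E'
from h import *
import json
m=json.load(open("w4.json"));o=bot.get_obs();e=o["eef_pos"]
print(e,o["joint_pos"],np.round(m["T"],4))
for dz in(-.02,-.008,0,.011,.03):print(dz,px(m,e+[0,0,dz]), px(m,e+[.009,0,dz]))
print(at(m,270,189,.034))
s=bot.camera_model("side");t=bot.camera_model("top")
print(at(s,377.3,278.3,.034))
for n,k in(("side",s),("top",t)):
    print(n,px(k,e),px(k,e-[0,0,.008]))
b=bot.camera("side");c=bot.camera("top");cv2.imwrite("pics/s5.png",b);cv2.imwrite("pics/t5.png",c)
W=np.zeros((500,800,3),np.uint8)
u,v=map(int,px(s,e));W[:,:400]=cv2.resize(b[v-50:v+75,u-50:u+50],(400,500),interpolation=2);print("side off",u-50,v-50)
u,v=map(int,px(t,e));W[:,400:]=cv2.resize(c[v-62:v+63,u-50:u+50],(400,500),interpolation=2);print("top off",u-50,v-62)
cv2.imwrite("pics/c5.png",W)
E
```

```text
[ 0.64242078 -0.13311777  0.16196462] [-2.04309316e-01  5.77675024e-01  3.99515848e-01  1.39248609e+00
 -2.36322924e-05  1.36653243e+00] [[ 1.000e+00 -9.000e-04  9.000e-04  6.433e-01]
 [-6.000e-04 -9.594e-01 -2.819e-01 -6.230e-02]
 [ 1.100e-03  2.819e-01 -9.594e-01  3.308e-01]
 [ 0.000e+00  0.000e+00  0.000e+00  1.000e+00]]
-0.02 (np.float64(273.9339858330296), np.float64(232.18056604829152)) (np.float64(288.9756452324052), np.float64(232.16661625209102))
-0.008 (np.float64(273.85617315382444), np.float64(239.67111295473703)) (np.float64(289.8116850747265), np.float64(239.65611779384864))
0 (np.float64(273.79881392844413), np.float64(245.1920126880592)) (np.float64(290.4279431955141), np.float64(245.17624112183842))
0.011 (np.float64(273.7115331759937), np.float64(253.59172803030694)) (np.float64(291.3656337721262), np.float64(253.57476775782965))
0.03 (np.float64(273.5323458991388), np.float64(270.8319139449957)) (np.float64(293.2905633977301), np.float64(270.81249768335437))
[ 0.63846619 -0.1319517   0.034     ]
[ 0.64309626 -0.13653054  0.034     ]
side (np.float64(385.0084591764752), np.float64(235.07447655084152)) (np.float64(384.4126756313226), np.float64(237.9460733193494))
top (np.float64(373.0750769327321), np.float64(153.86747289518036)) (np.float64(372.41834131854534), np.float64(154.87557367762525))
side off 335 185
top off 323 91
```

View pics/c5.png

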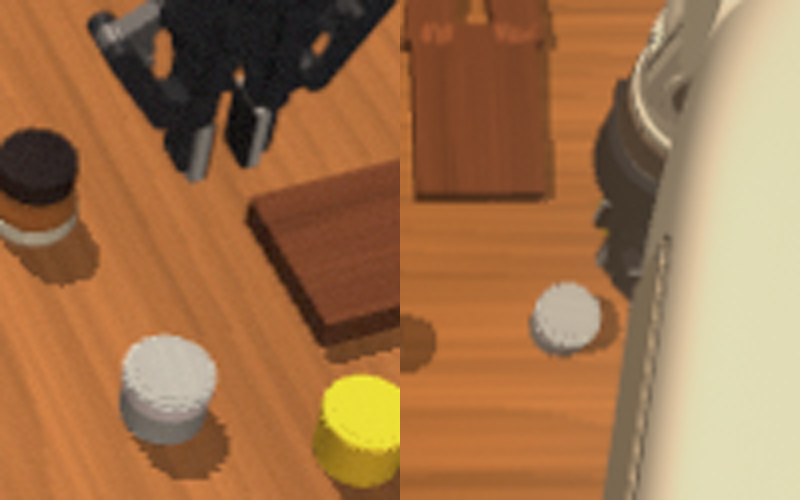

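```bash
python3 - <<'E'
from h import *
import json
m=json.load(open("w4.json"));s=bot.camera_model("side");o=bot.get_obs();print(o["eef_pos"],o["tool_rot"],o["grip_width"])
def tri(a,b):
    A=np.zeros((3,3));c=np.zeros(3)
    for mm,u,v in(a,b):
        p,d=ray(mm,u,v);d/=np.linalg.norm(d);P=np.eye(3)-np.outer(d,d);A+=P;c+=P@p
    x=np.linalg.solve(A,c);print(x,[np.subtract(px(mm,x),(u,v)).round(1) for mm,u,v in(a,b)])
# fingertip midpoint: wrist (278,252), side crop mid of (195,175),(255,162)
tri((m,278,252),(s,335+225/4,185+170/4))
# same tin
tri((m,270,189),(s,377.3,278.3))
print(px(m,o["eef_pos"]+[0,0,.02]))
E
```

```text
[ 0.64147155 -0.13293981  0.15999169] [ 0.70712698  0.70708451 -0.00093349 -0.00143792] 0.018546626731698157
[ 0.64824495 -0.13162568  0.17857605] [array([7.5, 3.5]), array([-2.3,  0.1])]
[ 0.6411686  -0.13392992  0.03174505] [array([3. , 1.5]), array([-1.6, -0.1])]
(np.float64(271.71010552886423), np.float64(259.19119401025887))
```

The side crop shows the closed fingertips about 22 mm higher than nominal: triangulated z is 0.178 against TCP 0.160. The tin has not moved in the top view (365,170), so the fingers closed just over it. Going down deeper, open, with a force check.

```bash
python3 -m jog '[[[0,0,0,0,0,0,0],[0,0,-0.02,0,0,0,0],[0,0,-0.04,0,0,0,0],[0,0,-0.06,0,0,0,0],[0,-0.001,-0.09,0,0,0,0],[0,-0.001,-0.12,0,0,0,0],[0,-0.001,-0.145,0,0,0,0],[0,-0.001,-0.155,0,0,0,0],[0,-0.001,-0.16,0,0,0,0],[0,-0.001,-0.16,0,0,0,0]]]';python3 -m jog '[[[0,0,0,0,0,0,50],[0,0,0,0,0,0,100],[0,0,0,0,0,0,150],[0,0,0,0,0,0,200],[0,0,0,0,0,0,200],[0,0,0,0,0,0,200],[0,0,0,0,0,0,200],[0,0,0,0,0,0,200]]]'
```

```text
clock: 5.45
eef_pos: [0.6416, -0.134, 0.0002]
tool_rot: [0.707, 0.707, -0.001, -0.001]
ft_force: [-1.1, -0.2, 0.1]
grip_width: 0.0857
clock: 6.12
eef_pos: [0.6442, -0.1345, 0.0043]
tool_rot: [0.707, 0.707, 0.001, 0.002]
ft_force: [-1.0, -0.4, 4.8]
grip_width: 0.0396
```

```bash
python3 -m jog '[[[0,0,0,0,0,0,200],[0,0,0,0,0,0,200],[0,0,0.005,0,0,0,200],[0,0,0.01,0,0,0,200],[0,0,0.01,0,0,0,200],[0,0,0.01,0,0,0,200]]]';python3 - <<'E'
from h import *
print(bot.get_obs()["grip_width"],bot.get_obs()["eef_pos"])
a=bot.camera("wrist");b=bot.camera("side")
W=np.zeros((420,800,3),np.uint8);W[:,:460]=a[:,50:510];W[:420,460:]=cv2.resize(b[215:315,335:415],(340,420),interpolation=2);cv2.imwrite("pics/w6.png",W)
E
```

```text
clock: 6.62
eef_pos: [0.6431, -0.1343, 0.0124]
tool_rot: [0.707, 0.707, 0.0, 0.001]
ft_force: [-0.8, -0.1, -2.2]
grip_width: 0.0391
0.0391135086841422 [ 0.64313312 -0.13427858  0.01242624]
```

View pics/w6.png

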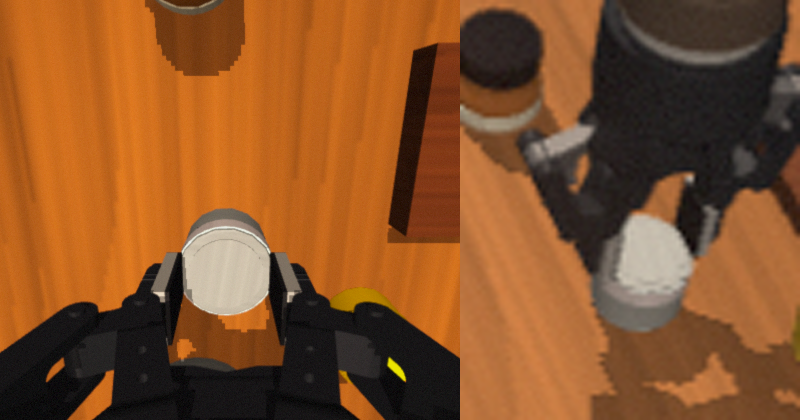

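The wrist picture shows the tin level between both pads, with its top at (227,265) in the crop. The side view shows it clear of the bench. It is held by its upper part. Carrying it to the tray.

```bash
python3 -m jog '[[[0,0,0.02,0,0,0,200],[0,0,0.05,0,0,0,200],[0,0,0.08,0,0,0,200],[0,0,0.11,0,0,0,200],[0,0,0.14,0,0,0,200],[-0.01,0.02,0.15,0,0,0,200],[-0.02,0.05,0.15,0,0,0,200],[-0.03,0.08,0.15,0,0,0,200],[-0.04,0.11,0.15,0,0,0,200],[-0.05,0.14,0.15,0,0,0,200]]]'
python3 -m jog '[[[-0.01,0.03,0,0,0,-1,200],[-0.02,0.06,0,0,0,-2,200],[-0.03,0.09,0,0,0,-3,200],[-0.04,0.12,0,0,0,-4,200],[-0.05,0.15,0,0,0,-5,200],[-0.06,0.18,0,0,0,-5.5,200],[-0.07,0.21,0,0,0,-5.5,200],[-0.08,0.24,0,0,0,-5.5,200],[-0.092,0.26,0,0,0,-5.5,200],[-0.092,0.268,0,0,0,-5.5,200]]]'
python3 -m jog '[[[0,0,0,0,0,0,200],[0,0,0,0,0,0,200],[0,0,0,0,0,0,200]]]'
python3 - <<'E'
from h import *
o=bot.get_obs();print(o["grip_width"],o["eef_pos"],o["ft_force"],o["joint_pos"])
c,s=np.cos(-.0962),np.sin(-.0962);d=o["eef_pos"][:2]-[.501,.2736];print("in tray",c*d[0]+s*d[1],-s*d[0]+c*d[1])
E
```

```text
clock: 7.55
eef_pos: [0.5918, 0.0069, 0.1614]
tool_rot: [0.707, 0.707, -0.0, -0.0]
ft_force: [-0.4, 0.4, -0.4]
grip_width: 0.0394
clock: 8.38
eef_pos: [0.4982, 0.2767, 0.1613]
tool_rot: [0.739, 0.674, -0.001, -0.001]
ft_force: [-0.6, -0.6, -1.3]
grip_width: 0.0398
clock: 8.63
eef_pos: [0.5011, 0.2727, 0.1615]
tool_rot: [0.741, 0.672, -0.0, 0.0]
ft_force: [0.3, -0.3, -0.4]
grip_width: 0.0397
0.039721774402856555 [0.50111047 0.27269042 0.16150644] [ 0.33625675 -0.30707892 -0.37099732] [ 4.98707578e-01  4.01837873e-01  1.15960467e-01  1.28539355e+00
 -6.06116917e-04  2.16686095e+00]
in tray 0.0001973223045423901 -0.0008947675776151636
```

```bash
python3 -m jog '[[[0,0,-0.03,0,0,0,200],[0,0,-0.06,0,0,0,200],[0,0,-0.09,0,0,0,200],[0,0,-0.11,0,0,0,200],[0,0,-0.125,0,0,0,200],[0,0,-0.135,0,0,0,200],[0,0,-0.138,0,0,0,200],[0,0,-0.14,0,0,0,200],[0,0,-0.14,0,0,0,200],[0,0,-0.14,0,0,0,200]]]'
python3 -m jog '[[[0,0,-0.002,0,0,0,200],[0,0,-0.004,0,0,0,200],[0,0,-0.004,0,0,0,200],[0,0,-0.004,0,0,0,200]]]'
```

```text
clock: 9.47
eef_pos: [0.5017, 0.2741, 0.0229]
tool_rot: [0.74, 0.672, 0.001, 0.0]
ft_force: [-0.5, -0.2, -0.6]
grip_width: 0.0396
clock: 9.8
eef_pos: [0.5006, 0.274, 0.0179]
tool_rot: [0.74, 0.672, 0.0, 0.0]
ft_force: [-1.0, -0.2, -0.7]
grip_width: 0.0394
```

```bash
python3 -m jog '[[[0,0,-0.001,0,0,0,200],[0,0,-0.002,0,0,0,200],[0,0,-0.003,0,0,0,200],[0,0,-0.003,0,0,0,200]]]'
python3 -m jog '[[[0,0,-0.001,0,0,0,200],[0,0,-0.002,0,0,0,200],[0,0,-0.002,0,0,0,200]]]'
```

```text
clock: 10.13
eef_pos: [0.5006, 0.2738, 0.0145]
tool_rot: [0.74, 0.672, -0.0, -0.0]
ft_force: [0.4, -0.3, -1.3]
grip_width: 0.0396
clock: 10.38
eef_pos: [0.5006, 0.2739, 0.0143]
tool_rot: [0.74, 0.672, 0.0, 0.0]
ft_force: [-3.8, -1.7, 10.1]
grip_width: 0.0393
```

```bash
python3 -m jog '[[[0,0,0.0015,0,0,0,200],[0,0,0.0015,0,0,0,200],[0,0,0.0015,0,0,0,125],[0,0,0.0015,0,0,0,110],[0,0,0.0015,0,0,0,85],[0,0,0.0015,0,0,0,65],[0,0,0.0015,0,0,0,65],[0,0,0.0015,0,0,0,65],[0,0,0.0015,0,0,0,65]]]'
python3 -m jog '[[[0,0,0.01,0,0,0,65],[0,0,0.02,0,0,0,65],[0,0,0.04,0,0,0,65],[0,0,0.07,0,0,0,65],[0,0,0.10,0,0,0,65],[0,0,0.13,0,0,0,65],[0,0,0.16,0,0,0,0],[0,0,0.19,0,0,0,0],[0,0,0.19,0,0,0,0]]]'
python3 - <<'E'
from h import *
import json
m=bot.camera_model("wrist");a=bot.camera("wrist");b=bot.camera("side");cv2.imwrite("pics/w7.png",a)
json.dump({k:np.array(v).tolist() for k,v in m.items()},open("w7.json","w"))
W=np.zeros((420,800,3),np.uint8);W[:,:460]=a[:,50:510];W[:,460:]=cv2.resize(b[115:215,215:295],(340,420),interpolation=2);cv2.imwrite("pics/c7.png",W)
o=bot.get_obs();print(o["eef_pos"]);c,s=np.cos(-.0962),np.sin(-.0962)
ci=cv2.HoughCircles(cv2.medianBlur(cv2.cvtColor(a,6),5),cv2.HOUGH_GRADIENT,1.2,30,param1=120,param2=22,minRadius=14,maxRadius=40)
for u,v,r in ci[0][:8]:
    d=at(m,u,v,.044)[:2]-[.501,.2736];print(u,v,r,d, "tray",c*d[0]+s*d[1],-s*d[0]+c*d[1])
E
```

```text
clock: 11.13
eef_pos: [0.5007, 0.2739, 0.0142]
tool_rot: [0.74, 0.672, -0.0, -0.0]
ft_force: [0.4, 0.1, 0.5]
grip_width: 0.0634
clock: 11.88
eef_pos: [0.504, 0.2757, 0.2131]
tool_rot: [0.74, 0.672, 0.007, 0.002]
ft_force: [0.4, -0.2, 0.5]
grip_width: 0.0855
[0.50182804 0.27447315 0.20721391]
401.40002 301.80002 27.32 [ 0.13582107 -0.15073417] tray 0.14967135646087096 -0.13699138225464708
271.80002 184.20001 21.32 [0.00218982 0.00023795] tray 0.002156837836861208 0.00044718593835501344
149.40001 52.2 20.24 [-0.09739642  0.13437301] tray -0.10985285039020008 0.12439662416305507
144.6 297.0 19.880001 [-0.15301738 -0.1143177 ] tray -0.14132947604797852 -0.1284867133214446
318.6 155.40001 18.92 [0.05188317 0.02490854] tray 0.04925077542107242 0.029776835718813885
```

View pics/c7.png

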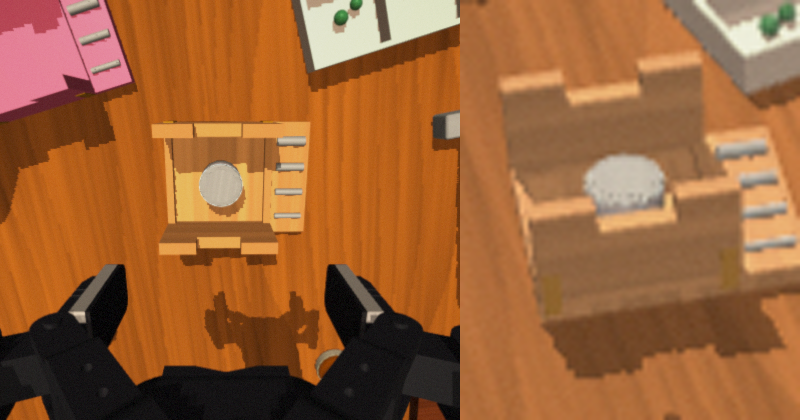

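The tin stands centred in the well: about (2, 0) mm off by circle fit, and the side view shows it upright between the notches. Now hovering beside the mandrel and measuring its shaft by code.

```bash
python3 -m jog '[[[-0.018,-0.10,0,0,0,4,0],[-0.036,-0.2,0,0,0,8,0],[-0.054,-0.3,0,0,0,12,0],[-0.072,-0.4,0,0,0,17,0],[-0.086,-0.474,0,0,0,17,0],[-0.086,-0.474,0,0,0,17,0],[-0.086,-0.474,0,0,0,17,0],[-0.086,-0.474,0,0,0,17,0],[-0.086,-0.474,0,0,0,17,0],[-0.086,-0.474,0,0,0,17,0]]]'
python3 -m jog '[[[0,0,0,0,0,0,0],[0,0,0,0,0,0,0],[0,0,0,0,0,0,0],[0,0,0,0,0,0,0]]]'
cat > mand.py <<'E'
from h import *
m=bot.camera_model("wrist");a=bot.camera("wrist");cv2.imwrite("pics/wm.png",a)
o=bot.get_obs();print(o["eef_pos"],o["tool_rot"])
hsv=cv2.cvtColor(a,40);k=((hsv[...,1]<70)&(hsv[...,2]>120)).astype(np.uint8)
k=cv2.morphologyEx(k,cv2.MORPH_OPEN,np.ones((3,3)))
n,l,st,ce=cv2.connectedComponentsWithStats(k)
for i in range(1,n):
    if st[i,4]<400: continue
    pts=np.argwhere(l==i)[:,::-1].astype(np.float32);r=cv2.minAreaRect(pts)
    P=np.array([at(m,*q,.018)[:2] for q in cv2.boxPoints(r)])
    W=np.array([at(m,*q,.018)[:2] for q in pts]);R=cv2.minAreaRect((W*1000).astype(np.float32))
    print(st[i],"world mm",np.round(R[0],1),np.round(R[1],1),round(R[2],1),"ends",cv2.boxPoints(R).round(0).tolist())
E
python3 mand.py
```

```text
clock: 12.82
eef_pos: [0.4245, -0.1376, 0.2032]
tool_rot: [0.633, 0.774, -0.0, -0.001]
ft_force: [1.1, -0.4, -0.0]
grip_width: 0.0853
clock: 13.15
eef_pos: [0.4261, -0.1349, 0.2037]
tool_rot: [0.632, 0.775, -0.0, -0.001]
ft_force: [-0.1, -0.3, -0.4]
grip_width: 0.0853
[ 0.42632051 -0.13464737  0.20379193] [ 6.31718433e-01  7.75197735e-01 -5.46114873e-05 -5.38982729e-04]
[ 256   65   18  184 2764] world mm [ 412.5 -122.1] [ 17.2 193. ] 11.2 ends [[385.0, -29.0], [423.0, -218.0], [440.0, -215.0], [402.0, -26.0]]
[414 275  38  38 637] world mm [ 640.8 -229. ] [19.1 69.3] 54.3 ends [[607.0, -217.0], [663.0, -257.0], [675.0, -241.0], [618.0, -201.0]]
```

```bash
python3 -m jog '[[[-0.01,-0.005,-0.04,0,0,0,0],[-0.01,-0.005,-0.08,0,0,0,0],[-0.01,-0.005,-0.12,0,0,0,0],[-0.01,-0.005,-0.15,0,0,0,0],[-0.01,-0.005,-0.175,0,0,0,0],[-0.01,-0.005,-0.192,0,0,0,0],[-0.01,-0.005,-0.2,0,0,0,0],[-0.01,-0.005,-0.204,0,0,0,0],[-0.01,-0.005,-0.204,0,0,0,0],[-0.01,-0.005,-0.204,0,0,0,0]]]'
python3 -m jog '[[[0,0,-0.004,0,0,0,0],[0,0,-0.008,0,0,0,0],[0,0,-0.012,0,0,0,0],[0,0,-0.012,0,0,0,0],[0,0,-0.012,0,0,0,0]]]'
```

```text
clock: 14.03
eef_pos: [0.4174, -0.1409, 0.0011]
tool_rot: [0.632, 0.775, 0.0, 0.001]
ft_force: [0.0, -0.8, 0.1]
grip_width: 0.0852
clock: 14.45
eef_pos: [0.416, -0.1412, -0.0119]
tool_rot: [0.633, 0.774, -0.0, -0.0]
ft_force: [-0.5, 0.3, 0.7]
grip_width: 0.085
```

```bash
python3 -m jog '[[[0,0,0,0,0,0,50],[0,0,0,0,0,0,100],[0,0,0,0,0,0,140],[0,0,0,0,0,0,160],[0,0,0,0,0,0,170],[0,0,0,0,0,0,170]]]'
python3 -m jog '[[[0,0,0,0,0,0,185],[0,0,0,0,0,0,200],[0,0,0,0,0,0,215],[0,0,0,0,0,0,235],[0,0,0,0,0,0,235],[0,0,0,0,0,0,235],[0,0,0,0,0,0,235]]]'
```

```text
clock: 14.95
eef_pos: [0.4164, -0.1412, -0.0118]
tool_rot: [0.633, 0.774, 0.0, 0.0]
ft_force: [0.4, -0.1, 0.3]
grip_width: 0.0288
clock: 15.53
eef_pos: [0.4157, -0.1412, -0.0116]
tool_rot: [0.633, 0.774, -0.0, -0.0]
ft_force: [-2.0, -0.6, 5.5]
grip_width: 0.0155
```

```bash
python3 -m jog '[[[0,0,0,0,0,0,255],[0,0,0.004,0,0,0,255],[0,0,0.008,0,0,0,255],[0,0,0.012,0,0,0,255],[0,0,0.012,0,0,0,255],[0,0,0.012,0,0,0,255]]]'
python3 -m jog '[[[0,0,0.01,0,0,0,255],[0,0,0.03,0,0,0,255],[0,0,0.06,0,0,0,255],[0,0,0.09,0,0,0,255],[0,0,0.12,0,0,0,255],[0,0,0.15,0,0,0,255],[0,0,0.16,0,0,0,255],[0,0,0.16,0,0,0,255],[0,0,0.16,0,0,0,255]]]'
python3 -c "
from h import *
o=bot.get_obs();print(o['ft_force'],o['ft_torque'],o['grip_width'])"; python3 mand.py
```

```text
clock: 16.03
eef_pos: [0.4167, -0.1412, 0.0004]
tool_rot: [0.633, 0.774, 0.0, 0.0]
ft_force: [1.0, 0.4, -4.4]
grip_width: 0.0155
clock: 16.78
eef_pos: [0.4164, -0.1411, 0.1601]
tool_rot: [0.633, 0.774, 0.0, 0.0]
ft_force: [-0.4, 0.8, -4.5]
grip_width: 0.0153
[-0.41958975  0.79908632 -4.48102157] [ 0.02456999 -0.00667789 -0.02973975] 0.015252266156603503
[ 0.41542387 -0.14083181  0.15905476] [ 6.32699707e-01  7.74396627e-01 -3.34712689e-04 -9.12665517e-04]
[  254     0    45   353 12968] world mm [ 420.7 -156.2] [ 39.2 342. ] 11.3 ends [[368.0, 8.0], [435.0, -328.0], [473.0, -320.0], [406.0, 15.0]]
[ 416  290   67   56 2454] world mm [ 630.5 -238.3] [45.8 83. ] 69.3 ends [[584.0, -245.0], [661.0, -274.0], [677.0, -232.0], [600.0, -202.0]]
```

Held near its balance point: 4.5 N with little torque. Carrying it over the rests.

```bash
python3 -m jog '[[[0.006,0.03,0,0,0,-2,255],[0.013,0.06,0,0,0,-4,255],[0.019,0.09,0,0,0,-6,255],[0.025,0.12,0,0,0,-8,255],[0.031,0.15,0,0,0,-10,255],[0.037,0.18,0,0,0,-12,255],[0.043,0.21,0,0,0,-14,255],[0.05,0.24,0,0,0,-15,255],[0.056,0.27,0,0,0,-16,255],[0.062,0.3,0,0,0,-17,255]]]'
python3 -m jog '[[[0.006,0.03,0,0,0,0,255],[0.012,0.06,0,0,0,0,255],[0.018,0.085,0,0,0,0,255],[0.021,0.105,0,0,0,0,255],[0.023,0.113,0,0,0,0,255],[0.023,0.113,0,0,0,0,255],[0.023,0.113,0,0,0,0,255],[0.023,0.113,0,0,0,0,255],[0.023,0.113,0,0,0,0,255]]]'
python3 - <<'E'
from h import *
o=bot.get_obs();print(o["grip_width"],o["eef_pos"],o["ft_force"],o["ft_torque"],"jaw",2*np.degrees(np.arctan2(o["tool_rot"][1],o["tool_rot"][0]))-90)
c,s=np.cos(-.0962),np.sin(-.0962);d=o["eef_pos"][:2]-[.501,.2736];print("in tray",c*d[0]+s*d[1],-s*d[0]+c*d[1])
E
```

```text
clock: 17.67
eef_pos: [0.4768, 0.1599, 0.1576]
tool_rot: [0.74, 0.672, -0.002, -0.001]
ft_force: [0.7, 0.1, -3.8]
grip_width: 0.0158
clock: 18.42
eef_pos: [0.5009, 0.2703, 0.1598]
tool_rot: [0.741, 0.672, -0.001, -0.0]
ft_force: [0.3, 0.1, -3.7]
grip_width: 0.0155
0.015470767736724808 [0.50094115 0.27031753 0.15980681] [ 0.31755819  0.12784651 -3.66900255] [ 0.05169223 -0.02189719  0.02725488] jaw -5.5933590051640465
in tray 0.00025670926559686594 -0.0032729433117690745
```

```bash
python3 -m jog '[[[0,0.001,-0.02,0,0,0,255],[0,0.001,-0.04,0,0,0,255],[0,0.001,-0.06,0,0,0,255],[0,0.001,-0.08,0,0,0,255],[0,0.001,-0.09,0,0,0,255],[0,0.001,-0.098,0,0,0,255],[0,0.001,-0.102,0,0,0,255],[0,0.001,-0.104,0,0,0,255],[0,0.001,-0.104,0,0,0,255],[0,0.001,-0.104,0,0,0,255]]]'
python3 -m jog '[[[0,0,-0.001,0,0,0,255],[0,0,-0.002,0,0,0,255],[0,0,-0.003,0,0,0,255],[0,0,-0.003,0,0,0,255],[0,0,-0.003,0,0,0,255]]]'
```

```text
clock: 19.25
eef_pos: [0.5021, 0.2732, 0.0572]
tool_rot: [0.74, 0.672, 0.001, 0.0]
ft_force: [-0.3, -0.2, -4.1]
grip_width: 0.0151
clock: 19.67
eef_pos: [0.5012, 0.2729, 0.0532]
tool_rot: [0.74, 0.672, -0.0, -0.0]
ft_force: [0.0, -0.2, -4.0]
grip_width: 0.0152
```

```bash
python3 -m jog '[[[0,0,-0.001,0,0,0,255],[0,0,-0.002,0,0,0,255],[0,0,-0.002,0,0,0,255],[0,0,-0.002,0,0,0,255]]]'
python3 -m jog '[[[0,0,-0.001,0,0,0,255],[0,0,-0.0015,0,0,0,255],[0,0,-0.0015,0,0,0,255],[0,0,-0.0015,0,0,0,255]]]'
```

```text
clock: 20.0
eef_pos: [0.5012, 0.2728, 0.0511]
tool_rot: [0.74, 0.672, -0.0, -0.0]
ft_force: [0.0, -0.1, -3.4]
grip_width: 0.0151
clock: 20.33
eef_pos: [0.5015, 0.273, 0.0504]
tool_rot: [0.74, 0.672, 0.0, 0.0]
ft_force: [-1.5, -0.8, 2.6]
grip_width: 0.0152
```

Contact came at 0.0504, as predicted (0.0503). Letting go.

```bash
python3 -m jog '[[[0,0,0,0,0,0,220],[0,0,0,0,0,0,200],[0,0,0,0,0,0,180],[0,0,0,0,0,0,150],[0,0,0,0,0,0,110],[0,0,0,0,0,0,70],[0,0,0,0,0,0,70],[0,0,0,0,0,0,70]]]'
python3 -m jog '[[[0,0,0.01,0,0,0,70],[0,0,0.02,0,0,0,70],[0,0,0.04,0,0,0,70],[0,0,0.07,0,0,0,70],[0,0,0.1,0,0,0,70],[0,-0.02,0.13,0,0,0,70],[0,-0.04,0.16,0,0,0,70],[0,-0.06,0.16,0,0,0,70],[0,-0.06,0.16,0,0,0,70],[0,-0.06,0.16,0,0,0,70]]]'
python3 - <<'E'
from h import *
import json
bot.camera("top");m=bot.camera_model("wrist");a=bot.camera("wrist");b=bot.camera("side");cv2.imwrite("pics/w9.png",a)
json.dump({k:np.array(v).tolist() for k,v in m.items()},open("w9.json","w"))
W=np.zeros((420,800,3),np.uint8);W[:,:460]=a[:,50:510];W[:,460:]=cv2.resize(b[95:235,190:303],(340,420),interpolation=2)
cv2.imwrite("pics/c9.png",W);print(bot.get_obs()["eef_pos"])
E
```

```text
clock: 21.0
eef_pos: [0.5014, 0.2729, 0.0497]
tool_rot: [0.74, 0.672, 0.0, 0.0]
ft_force: [0.9, 0.5, -0.3]
grip_width: 0.0618
clock: 21.83
eef_pos: [0.5018, 0.2124, 0.2115]
tool_rot: [0.741, 0.672, 0.001, 0.0]
ft_force: [0.5, 0.1, -0.8]
grip_width: 0.0618
[0.50089665 0.21332479 0.20930131]
```

View pics/c9.png

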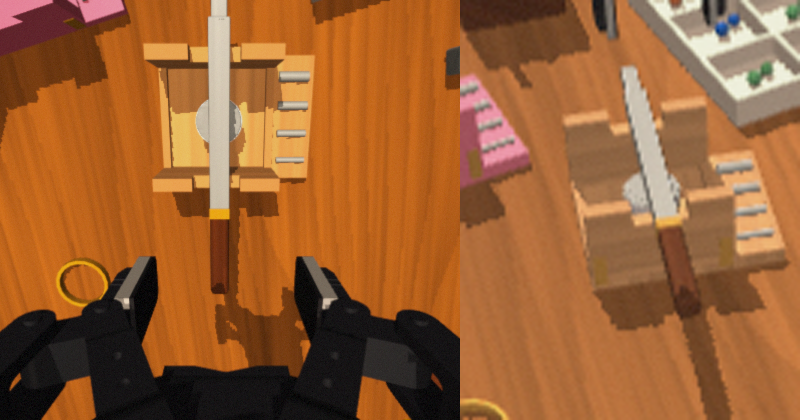

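The mandrel lies in both notches, with its shaft from (218,17) to (219,211) in the crop, and the tin below at (218,120). One numeric check, then hand in.

```bash
python3 - <<'E'
from h import *
import json
m=json.load(open("w9.json"));c,s=np.cos(-.0962),np.sin(-.0962)
P=[]
for u,v,z in[(268,17,.08),(269,211,.08),(268,120,.044)]:
    d=at(m,u,v,z)[:2]-[.501,.2736];q=np.array([c*d[0]+s*d[1],-s*d[0]+c*d[1]]);P.append(q);print(q.round(4))
print("mid",(P[0]+P[1])/2,"len",np.linalg.norm(P[0]-P[1]))
bot.job_done()
E
```

```text
[0.0016 0.0804]
[ 0.0013 -0.0806]
[0.0003 0.0003]
mid [ 0.00145699 -0.00010673] len 0.16099662133354137
the job is handed in; nothing more can be done
```

I stood the small tin in the pale tray's well, laid the mandrel across both notches, let go of both and handed the job in at about 22 s. `bot.job_done()` reports no verdict, so the result rests on my own checks.

- **Tin:** it stands upright in the well. Its centre measured about 2 mm from the well's centre after release and under 1 mm in the last picture.
- **Mandrel:** its middle is about 1.5 mm across and 0.1 mm along from the centre of the rests, and it lies about 0.1° off the tray's y axis. The shaft measured 161 mm (nominal 160), and it touched the notches at the predicted height.
- **Gripper:** it is open and clear of everything.

**Failed or disagreed:**
- **First tin grasp:** it closed on air just above the tin, because the fingertips stood about 20 mm higher than the stated geometry. The tin did not move, and the second, deeper grasp held.
- **Finger opening:** it read 3–5 mm under the true widths.
- **Early measurements:** the first tray fit was inconsistent, and the top camera's tin position was about 7 mm off the wrist camera's. I used the close wrist views instead.

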